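# Reset the kiln controller with its interlock button pair

### The job

The kiln controller has tripped. With the fingertips, push its clear orange-edged guard all the way back, away from the robot, off the two green reset buttons, then press both green buttons fully down together, one fingertip on each, and keep them down until both indicator windows have turned from red to fully green; then let both buttons come up and move clear, leaving the guard open. Never press one green button alone, do not press the red stop button, and leave the pots, posts and jar where they stand.

Things in the scene. Friction and masses are not known exactly. Their poses are not given: they have to be found in the camera images.
- console: kiln controller, a fixed grey box 230 (x) by 280 (y) by 50 mm high; origin at the centre of its underside, x to its back (roughly away from the robot), y to its left. The guard slides between two aluminium rails along x at y = +61 and -61 mm, 6 mm thick, 34 mm above the box's top. A fixed black selector switch, 24 mm high, stands on top at x = -50, y = -103 mm
- guard (a joint): slide of the guard along the controller's +x, m: 0 closed over the green buttons, 0.064 fully open at its end stop; needs about 1.5 N and stays where it is left; starts 0 to 12 mm open
- guard_plate (a point): centre of the upper face of the guard, a clear plate with orange edges, 50 (x) by 110 (y) by 4 mm, this face 32 mm above the controller's top; closed, it lies right over the middle between the green buttons; fully open, its front edge is 39 mm behind that middle
- guard_fin (a point): centre of the front face (towards the controller's -x, the face to push) of the upright orange fin on the guard: the fin is 8 mm thick, 80 mm wide along y and rises 26 mm above the guard plate, from 32 to about 58 mm above the controller's top; this point is 13 mm above the plate's upper face and moves with the guard
- reset_left_top (a point): centre of the top of the left (+y) green reset button, a cap 28 mm across standing 23 mm above the controller's top when up; it lies at x = -50, y = +30 mm of the controller, so the two green buttons are 60 mm apart centre to centre along the controller's y
- reset_right_top (a point): centre of the top of the right (-y) green reset button, the same as the left one, at x = -50, y = -30 mm of the controller
- reset_left (a joint): press of the left green button, m: 0 up, 0.007 fully down; springs back. Fully down takes about 4 to 5 N
- reset_right (a joint): press of the right green button, m: the same as the left
- shutter_left (a joint): slide of the left green indicator shutter, m: 0 parked under the black hood (left window red) to 0.030 fully across (left window green); starts 0 to 6 mm out and cannot be touched. It creeps outward (controller's +y), taking about 2 to 4 s, while the left green button is fully down, does not move while it is only half down, and stays where it is when the button is released
- shutter_right (a joint): the same for the right shutter, worked by the right green button; it creeps towards the controller's -y
- window_left (a point): centre of the left indicator window, 36 (x) by 31 (y) mm, on the controller's top near its back edge, at x = +78, y = +47 mm of the controller, 11 mm above its top; a black hood 64 mm wide lies between the two windows
- window_right (a point): centre of the right indicator window, the same at y = -47 mm
- stop_top (a point): centre of the top of the red stop button, a cap 32 mm across on a yellow collar, 22 mm above the controller's top, at x = -50, y = +103 mm of the controller; not to be pressed
- stop (a joint): press of the red stop button, m: 0 up, 0.006 fully down; leave it up
- bowl: off-white clay bowl, 110 across, 50 high (mm), loose; origin at the centre of its underside; leave it where it stands
- post_a: tan kiln post standing on the table, 38 across, 75 high (mm), loose; origin at the centre of its underside; leave it where it stands
- post_b: short tan kiln post standing on the controller, 38 across, 50 high, near the controller's back left corner (mm), loose; origin at the centre of its underside; leave it where it stands
- glaze_jar: glaze jar, 64 across, 85 high, black cap (mm), loose; origin at the centre of its underside; leave it where it stands
- cup: pinkish bisque cup, 72 across, 80 high (mm), loose; origin at the centre of its underside; leave it where it stands
- knob_lid: off-white clay lid with a knob, 84 across, 46 high (mm), loose; origin at the centre of its underside; leave it where it stands
There are look-alikes about, which are no part of the job. What is shaped like the bowl but pink is not meant.

How it is judged (in metres and radians):
On the way, in this order (a step that is already met when the one before it is completed fails the run):
1. the guard is pushed back off the green buttons (value of joint guard above 0.052 m and value of joint each of reset_left, reset_right below 0.002 m), for 0.1 s.
2. both green buttons are held down together by the fingers (value of joint each of reset_left, reset_right above 0.0045 m and contact force between the fingers and reset_left above 0.3 N and contact force between the fingers and reset_right above 0.3 N), for 0.3 s.
3. both indicator shutters are all the way across while both buttons are still down (value of joint each of shutter_left, shutter_right above 0.027 m and value of joint each of reset_left, reset_right above 0.0045 m), for 0.1 s.
At the end, for the whole second after the job is handed in: Both green buttons are up again (within 1.5 mm), both shutters are across (over 26 of 30 mm), the guard is open (over 48 of 64 mm), the red stop is up, and each bystander is at rest within 20 mm of where it stood (value of joint each of reset_left, reset_right, stop below 0.0015 m and value of joint each of shutter_left, shutter_right above 0.026 m and value of joint guard above 0.048 m and distance of each of bowl, post_a, post_b, glaze_jar, cup, knob_lid from where it was at the start of the episode below 0.02 m and linear speed of each of bowl, post_a, post_b, glaze_jar, cup, knob_lid below 0.02 m/s); the robot touches nothing.
It fails at once if one green button is pressed alone ((value of joint reset_left above 0.005 m and value of joint reset_right below 0.001 m) or (value of joint reset_right above 0.005 m and value of joint reset_left below 0.001 m)).
It fails at once if the red stop button is pressed (value of joint stop above 0.003 m).
It fails at once if a bystander is pushed, lifted or carried more than 20 mm (distance of any of bowl, post_a, post_b, glaze_jar, cup, knob_lid from where it was at the start of the episode above 0.02 m).
It also fails if it takes over 48 s, if anything falls off the work surface, if the arm or the gripper's body presses on something with over 40 N, if the wrist force passes 120 N, or if a joint passes its speed limit or range.

### The arm

A 6-joint arm with a two-finger parallel gripper is mounted at the origin on the work surface. World frame = base frame: x ahead of the robot, y to its left, z up, the work surface at z = 0. Lengths are in mm, angles in rad, forces in N, time in s.
With the tool pointing down it reaches from about 300 to 775 mm from the base axis. Payload 14.6 kg.
Tool frame: the origin (TCP) lies on the centre line of the jaws, within the pads' length; the fingertips stand manip.tcp_to_tips ahead of it and the grasp point (between the pads) lies 5 mm behind it (manip.tcp_to_tips is the distance from the TCP to the fingertips, in mm); z points along the fingers, y is the direction in which the jaws open and shut (so a half turn about z gives the same grasp; the last joint's range is limited). The gripper opens to 94 mm and grips with 3 to 60 N. Pads are 16 mm wide; open, the fingers measure 119 mm over their backs; the gripper's body (75 mm by 177 mm) begins 78 mm behind the grasp point.
Start: joints at [1.25, 0.3, 1.521, -0, 1.321, -0.067], TCP at [138.094, 532.371, 219.446] pointing down, gripper open.
Joint ranges: [-3.03, 3.03], [-0.79, 2.21], [0.23, 2.52], [-1.04, 4.18], [0, 3.07], [-2.55, 2.55]. Speed limits (rad/s): [2.22, 2.22, 2.57, 3.14, 3.14, 3.14].

### API

Orientations are given as [roll, pitch, yaw] about the fixed x, y, z axes, in that order (R = Rz(yaw) Ry(pitch) Rx(roll)).
In Python, from cell import manip, optics, workorder gives the robot as it stands. The module is installed in compiled form; this text tells all that it offers.
- The arm moves only by the tool jog_arm, never from a script. Its argument "deltas" is text: rows parted by semicolons, each of 5 numbers parted by spaces: the shift along the tool's x, y, z in mm, then the turn about the tool's z in rad, then the finger opening in mm, from 0 to 94. In form: tx ty tz twist grip; .... A call has exactly 10 rows; each row is the pose to reach, as a shift and turn from the pose commanded when the call began, along the tool's axes at that moment; what a row does not reach only later rows make up. A row lasts 1/8 s, in which the tool goes at most 62.5 mm and 10.7 degrees, less where a joint would pass 70% of its speed; a pose out of reach is approached as far as the arm can. A call with a gripper value outside its range is refused whole. The fingers move at their own pace and stop on an object; "squeeze" is the grip in N (left out, the last holds). Time passes only in rows, so rows that repeat a pose let the fingers close, or fill a call up. It gives the time, the measured TCP pose, the force and the opening at its end, in the units of the state.
- manip.read_state(): the state, without advancing time (a new reading comes with each control period).
- optics.camera(name): name is "side" or "top" or "wrist"; returns (picture, depth): 384x512x3 uint8, red, green, blue; 384x512 float32, mm along the optical axis (not along the pixel's ray), 0 where there is no reading.
- optics.get_calibration(name): a dict with "intrinsics" (3x3 intrinsics, pixels), "R" (3x3) and "t" (3): a world point X has camera coordinates R X + t; the wrist camera has in their place "hand_eye" (4x4, takes a point from camera to tool coordinates, whose origin is the TCP and whose axes are the flange's). Camera axes: x right, y down, z forward; pixel columns grow to the right and rows downward; lengths in mm; the calibration is good to about 2 mm. A picture is of the moment at which its call begins: read the wrist's pose just before it. get_calibration takes no time and is no camera call.
- workorder.sign_off(): hands the job in, once; it reports no verdict.
The state is a dict: "clock": time; "joints": joint angles; "qd": joint speeds; "effort": joint torques, N m; "eef_pos": TCP position; "eef_rot": TCP orientation; "wrist_force": force on the tool from outside, world axes, zero at the start; "moment": the same for the moment, N m; "finger_gap": finger opening in mm.
Only numpy, scipy, OpenCV 4.12 (cv2) and the standard library are available. Lean on these libraries where they do the work, as an engineer would, in place of code of your own. Each camera call takes 0.05 s, during which the arm holds its last target.

## Working session

There is one attempt and no reset: what is moved stays moved. The work goes in short steps, Python scripts to look and compute and a tool call to move; the robot and the scene stay as the last step left them, time stands still between calls to the robot, and variables do not carry over. Pictures are saved under pics/ and viewed, and the job is handed in when it is done.

Besides the shell and the picture viewer there is one more tool, called after ">>>" as name(argument=value, ...), one argument or row to a line, values as JSON. jog_arm: Moves the arm, as the interface text tells. Its arguments: {"type":"object","properties":{"deltas":{"type":"string"},"squeeze":{"type":"number"}},"required":["deltas"]}

```bash
mkdir -p pics; cat > h.py <<'E'
import numpy as np,cv2
from cell import manip,optics,workorder
def snap(n,f):
    p,d=optics.camera(n); cv2.imwrite(f'pics/{f}.png',p[:,:,::-1]); np.savez(f'pics/{f}.npz',p=p,d=d); return p,d
def world(n,d):
    c=optics.get_calibration(n);K=c['intrinsics'];v,u=np.mgrid[:384,:512]
    X=np.stack([(u-K[0][2])/K[0][0]*d,(v-K[1][2])/K[1][1]*d,d],-1)
    return (X-np.array(c['t']))@np.array(c['R'])
E
python3 - <<'E'
from h import *
print(manip.read_state(),manip.tcp_to_tips)
for n in('top','side'):
    snap(n,n+'0');print(optics.get_calibration(n))
print(optics.get_calibration('wrist'))
E
```

```text
{'clock': 0.0, 'joints': array([ 1.25039453e+00,  3.00460430e-01,  1.52158595e+00, -2.87047668e-06,
        1.32069247e+00, -6.65662410e-02]), 'qd': array([ 0.00205162,  0.0002979 , -0.00040963,  0.0006394 , -0.00097884,
        0.00145242]), 'effort': array([ 2.58865388e-03, -5.31803906e+01, -3.52734590e+01,  7.09072687e-02,
        2.44325126e-02, -9.84726557e-05]), 'eef_pos': array([138.02272367, 532.14475177, 218.89011443]), 'eef_rot': array([-3.14044882e+00, -7.34669999e-05,  2.88775777e+00]), 'wrist_force': array([-0.6780875 , -0.64717395, -0.33346683]), 'moment': array([-0.05505872, -0.06119065,  0.02391417]), 'finger_gap': 93.83343265040294} 14.0
{'intrinsics': array([[406.45734155,   0.        , 260.32230714],
       [  0.        , 406.45734155, 184.20971568],
       [  0.        ,   0.        ,   1.        ]]), 'R': array([[-1.46238908e-02, -9.99892053e-01, -1.42299730e-03],
       [-9.93216319e-01,  1.46904150e-02, -1.15349624e-01],
       [ 1.15358077e-01, -2.73516171e-04, -9.93323935e-01]]), 't': array([ 132.04361416,  617.84490555, 1035.71347531])}
{'intrinsics': array(
[... 182 characters left out ...]
2856, -0.0097358 ],
       [-0.37757542, -0.60085925, -0.70456012],
       [ 0.36321887,  0.60379782, -0.70957752]]), 't': array([-472.44734174,  348.29370698,  798.30953325])}
{'intrinsics': array([[302.2168455 ,   0.        , 252.97882362],
       [  0.        , 302.2168455 , 189.3355368 ],
       [  0.        ,   0.        ,   1.        ]]), 'hand_eye': array([[ 7.60286264e-04, -9.70887109e-01, -2.39536309e-01,
         7.01225654e+01],
       [ 9.99999613e-01,  6.32171406e-04,  6.11677210e-04,
        -1.57458098e-01],
       [-4.42441513e-04, -2.39536682e-01,  9.70887214e-01,
        -1.65594070e+02],
       [ 0.00000000e+00,  0.00000000e+00,  0.00000000e+00,
         1.00000000e+00]])}
```

View pics/top0.png

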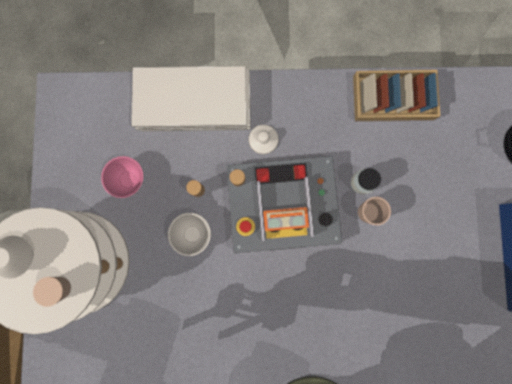

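View pics/side0.png

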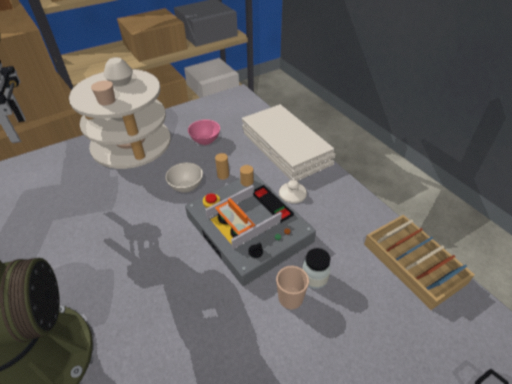

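```bash
python3 - <<'E'
from h import *
p=np.load('pics/top0.npz');im=p['p'];d=p['d'];W=world('top',d)
cr=im[140:265,150:400];cv2.imwrite('pics/crop0.png',cv2.resize(cr,(750,375),interpolation=cv2.INTER_CUBIC)[:,:,::-1])
hsv=cv2.cvtColor(im,cv2.COLOR_RGB2HSV)
sub=(slice(140,265),slice(215,350))
z=W[...,2]
m=((z>43)&(z<58)).astype(np.uint8); m[:, :215]=0;m[:,350:]=0;m[:140]=0;m[265:]=0
m=cv2.morphologyEx(m,cv2.MORPH_OPEN,np.ones((3,3)))
pts=W[m>0];print(len(pts),np.median(pts[:,2]))
r=cv2.minAreaRect(pts[:,:2].astype(np.float32));print(r,cv2.boxPoints(r))
for n,lo,hi in[('red',(0,150,120),(6,255,255)),('red2',(172,150,120),(180,255,255)),('yellow',(18,150,120),(32,255,255)),('orange',(7,170,150),(17,255,255)),('black',(0,0,0),(180,255,40)),('green',(40,100,40),(85,255,255))]:
    mk=cv2.inRange(hsv,lo,hi);mk[:140]=0;mk[265:]=0;mk[:,:215]=0;mk[:,350:]=0
    k,l,s,c=cv2.connectedComponentsWithStats(mk)
    for i in range(1,k):
        if s[i,4]>5: print(n,s[i],c[i].round(1),np.median(W[l==i],0).round(1))
E
```

```text
6974 50.19470412324465
((566.8458251953125, 63.665061950683594), (230.11602783203125, 280.1382141113281), 4.2408061027526855) [[441.74493 194.84232]
 [462.46075 -84.52891]
 [691.9467  -67.51219]
 [671.2309  211.85904]]
red [294 165  11  14 123] [299.3 171.3] [650.8  21.3  52.2]
red [257 169  12  13 128] [262.7 174.7] [642.2 115.8  52.3]
red [240 221  11  11  89] [245.1 225.9] [510.2 163.1  72.1]
yellow [237 218  17  17  90] [245.3 226. ] [510.1 162.2  61.4]
yellow [267 228  39   9 206] [286.7 232.5] [491.7  56.4  51. ]
orange [264 212  10  19  34] [266.1 222.1] [518.  112.4  82.6]
orange [306 213   2  13  15] [306.5 219.4] [525.2   9.7  82.3]
orange [275 214  21   2  21] [285.  214.5] [535.3  63.8 108.6]
orange [298 227   8   1   8] [301.5 227. ] [505.5  21.9  81.9]
orange [277 228  14   2  17] [283.9 228.6] [501.4  63.3  81.8]
```

View pics/crop0.png

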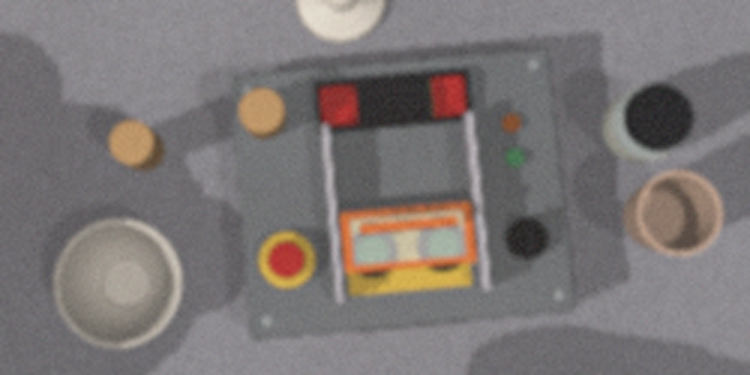

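```bash
python3 - <<'E'
from h import *
for n in('top','side'):
    p=np.load(f'pics/{n}0.npz');W=world(n,p['d'])
    m=(W[...,2]>120)&(p['d']>0)
    if n=='top': m[:,200:]=0
    else: m&=(W[...,1]>150)&(W[...,0]>250)&(W[...,0]<800)&(W[...,1]<900)
    q=W[m]
    for a in range(100,600,60):
        s=q[(q[:,2]>=a)&(q[:,2]<a+60)]
        if len(s)>10: print(n,a,len(s),np.percentile(s,[1,50,99],axis=0).round().tolist())
p=np.load('pics/top0.npz');W=world('top',p['d']);m=(W[...,2]>30)&(W[...,0]<445)&(W[...,1]<400)
print(W[m].round()[:20])
# console coordinates of high stuff
th=.074;D=W-[566.9,63.7,50];c=np.stack([D[...,0]*np.cos(th)+D[...,1]*np.sin(th),-D[...,0]*np.sin(th)+D[...,1]*np.cos(th),D[...,2]],-1)
for u in (275,285,295):
  for v in range(206,236): print(u,v,c[v,u].round(1),p['p'][v,u])
E
```

```text
top 100 71 [[404.0, 487.0, 122.0], [420.0, 489.0, 136.0], [435.0, 499.0, 156.0]]
top 160 8699 [[294.0, 478.0, 197.0], [420.0, 583.0, 204.0], [548.0, 687.0, 208.0]]
top 220 2024 [[356.0, 531.0, 224.0], [426.0, 614.0, 254.0], [492.0, 659.0, 276.0]]
side 100 163 [[382.0, 483.0, 121.0], [412.0, 491.0, 138.0], [434.0, 585.0, 159.0]]
side 160 2815 [[291.0, 474.0, 168.0], [413.0, 560.0, 204.0], [545.0, 726.0, 217.0]]
side 220 960 [[353.0, 528.0, 221.0], [424.0, 611.0, 252.0], [486.0, 660.0, 276.0]]
[[ 444. -521.   31.]
 [ 444. -522.   34.]
 [ 444. -522.   38.]
 [ 441. -521.   34.]
 [ 442. -521.   39.]
 [ 439. -520.   32.]
 [ 439. -520.   36.]
 [ 439. -521.   39.]
 [ 436. -518.   34.]
 [ 436. -522.   33.]
 [ 437. -518.   43.]
 [ 445.  190.   49.]
 [ 445.  188.   51.]
 [ 445.  185.   53.]
 [ 445.  182.   51.]
 [ 445.  180.   50.]
 [ 445.  177.   50.]
 [ 445.  175.   47.]
 [ 445.  172.   51.]
 [ 445.  170.   49.]]
275 206 [-4.6 22.6  2.3] [90 89 92]
275 207 [-6.9 22.7 -1.2] [80 81 83]
275 208 [-9.5 23.  -1.4] [90 84 80]
275 209 [-12.3  23.4   2.9] [119  88  76]
275 210 [-16.3  24.8  32.4] [164
[... 2861 characters left out ...]
1 -22.7  34.6] [164 179 166]
295 220 [-45.6 -22.5  34.3] [166 180 164]
295 221 [-48.1 -22.1  35.6] [166 180 167]
295 222 [-50.5 -22.   33.7] [168 183 168]
295 223 [-53.  -21.9  32.3] [165 179 167]
295 224 [-55.4 -21.8  31.3] [172 180 164]
295 225 [-57.9 -21.5  31.3] [177 163 141]
295 226 [-60.4 -21.3  31.2] [200 142 109]
295 227 [-62.9 -20.9  33.3] [197 113  69]
295 228 [-65.3 -20.6  33.7] [155  85  48]
295 229 [-67.8 -21.8  16.6] [123  91  56]
295 230 [-70.3 -21.9  12.5] [155 131  66]
295 231 [-72.9 -22.6   0.8] [198 164  74]
295 232 [-75.4 -22.3   0.8] [215 175  77]
295 233 [-78.  -22.2  -1.2] [214 177  77]
295 234 [-80.5 -21.6   3.3] [208 172  78]
295 235 [-83.  -21.5   2. ] [194 162  86]
```

>>> jog_arm(
  deltas="-12 -46 0 -0.03 90; -24 -92 0 -0.06 80; -36 -138 0 -0.1 70; -48 -184 0 -0.13 60; -98 -218 0 -0.16 47.5; -149 -251 0 -0.2 47.5; -199 -285 0 -0.23 47.5; -249 -319 0 -0.26 47.5; -300 -353 0 -0.3 47.5; -350 -386 0 -0.328 47.5",
)

```text
clock: 1.35
eef_pos: [380.9, 68.9, 219.5]
eef_rot: [3.141, 0.0, -3.067]
wrist_force: [1.0, 1.8, -0.8]
finger_gap: 47.5
```

```bash
python3 - <<'E'
from h import *
s=manip.read_state();print(s['eef_pos'],s['eef_rot'],s['finger_gap'])
snap('wrist','w1')
E
```

```text
[380.94249551  68.87904871 219.52441381] [ 3.14147401e+00  4.31611379e-04 -3.06688499e+00] 47.542992900946324
```

View pics/w1.png

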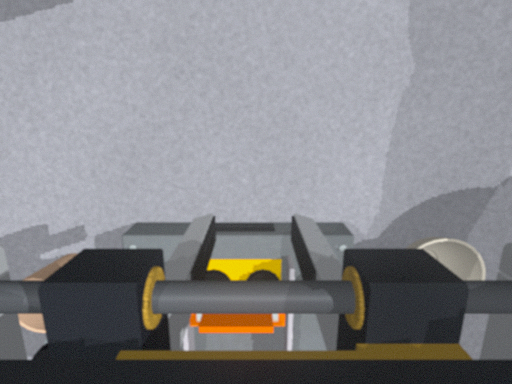

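>>> jog_arm(
  deltas="-25 -4 0 0 47.5; -55 -8 5 0 47.5; -85 -12 15 0 47.5; -110 -16 30 0 47.5; -128 -19 45 0 47.5; -133 -19 55 0 47.5; -133 -19 60 0 47.5; -133 -19 60 0 47.5; -133 -19 60 0 47.5; -133 -19 60 0 47.5",
)

```text
clock: 2.65
eef_pos: [514.0, 61.8, 160.0]
eef_rot: [-3.142, 0.001, -3.067]
wrist_force: [-0.1, 0.6, -0.2]
finger_gap: 47.4
```

```bash
python3 - <<'E'
from h import *
s=manip.read_state();print(s['eef_pos'],s['eef_rot'],s['finger_gap'],s['wrist_force'])
snap('wrist','w2');snap('side','s2');snap('top','t2')
im=cv2.imread('pics/s2.png')[140:290,150:350];cv2.imwrite('pics/s2c.png',cv2.resize(im,(800,600),interpolation=cv2.INTER_CUBIC))
E
```

```text
[514.02775885  61.82697838 159.99429828] [-3.14155730e+00  8.91205950e-04 -3.06732904e+00] 47.43608287542409 [-0.12225697  0.56546789 -0.15820167]
```

View pics/w2.png

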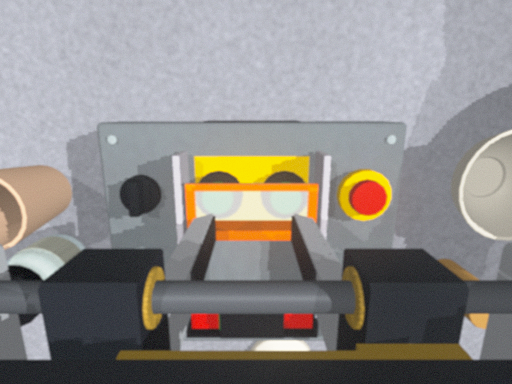

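View pics/s2c.png

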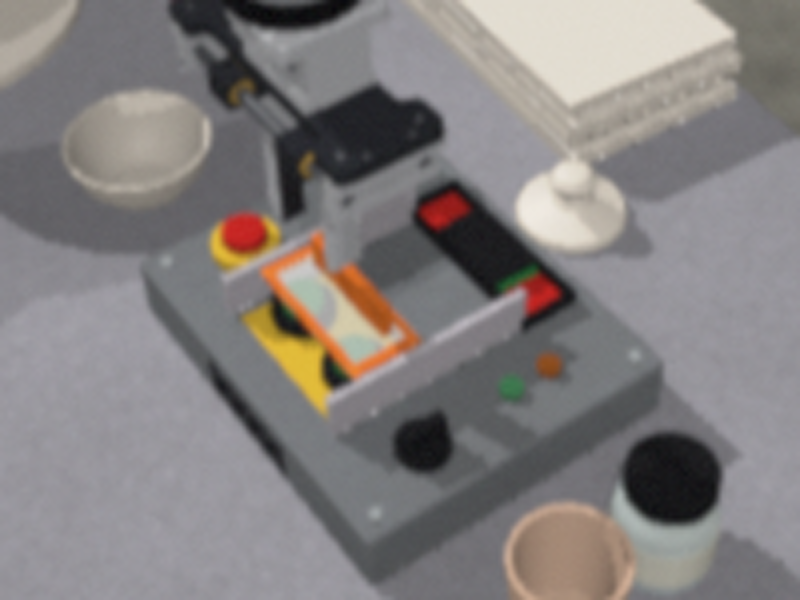

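>>> jog_arm(
  deltas="0 -1.8 25 0 47.5; 0 -1.8 45 0 47.5; 0 -1.8 56 0 47.5; 0 -1.8 56 0 47.5; -8 -1.8 56 0 47.5; -16 -1.8 56 0 47.5; -24 -1.8 56 0 47.5; -32 -1.8 56 0 47.5; -40 -1.8 56 0 47.5; -48 -1.8 56 0 47.5",
)

```text
clock: 4.05
eef_pos: [562.5, 63.6, 103.4]
eef_rot: [3.142, -0.0, -3.067]
wrist_force: [-2.3, 0.3, 0.9]
finger_gap: 47.5
```

```bash
python3 - <<'E'
from h import *
s=manip.read_state();print(s['eef_pos'],s['eef_rot'],s['finger_gap'],s['wrist_force'])
snap('wrist','w3')
E
```

```text
[562.54170231  63.59584304 103.42785734] [ 3.14158218e+00 -7.72829133e-05 -3.06734842e+00] 47.45560594750564 [-2.31757417  0.28510645  0.89257539]
```

View pics/w3.png

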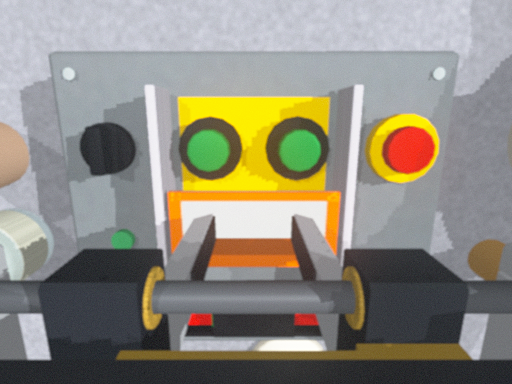

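>>> jog_arm(
  deltas="-4 0 0 0 47.5; -8 0 0 0 47.5; -11 0 0 0 47.5; -13 0 0 0 47.5; -14 0 0 0 47.5; -15 0 0 0 47.5; -16 0 0 0 47.5; -16.5 0 0 0 47.5; -17 0 0 0 47.5; -17 0 0 0 47.5",
)

```text
clock: 5.35
eef_pos: [577.0, 64.6, 103.3]
eef_rot: [-3.141, -0.005, -3.067]
wrist_force: [-18.6, -1.6, 8.8]
finger_gap: 47.5
```

```bash
python3 - <<'E'
from h import *
s=manip.read_state();print(s['eef_pos'],s['eef_rot'],s['finger_gap'],s['wrist_force'])
snap('wrist','w4')
E
```

```text
[576.98146265  64.64980101 103.32658156] [-3.14147821 -0.00547024 -3.06723977] 47.51286039383611 [-18.58343699  -1.5536381    8.75968871]
```

View pics/w4.png

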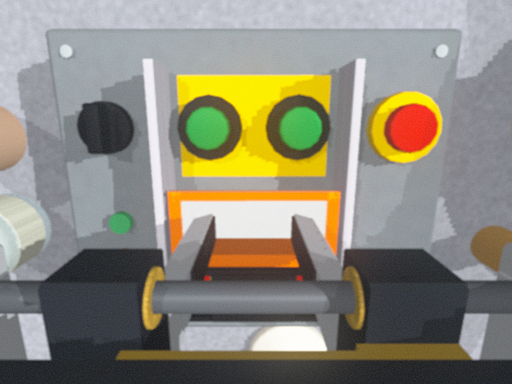

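```bash
python3 - <<'E'
from h import *
from scipy.spatial.transform import Rotation as Ro
c=optics.get_calibration('wrist');K=c['intrinsics'];H=np.array(c['hand_eye'])
im=np.load('pics/w4.npz')['p'];hsv=cv2.cvtColor(im,cv2.COLOR_RGB2HSV)
R=Ro.from_euler('xyz',[-3.1415,-.0055,-3.0672]).as_matrix();t=np.array([576.98,64.65,103.33])
mk=cv2.inRange(hsv,(45,120,60),(85,255,255));k,l,s,ce=cv2.connectedComponentsWithStats(mk)
P=[]
for i in range(1,k):
  if s[i,4]>800:
    u,v=ce[i];r=R@(H[:3,:3]@np.array([(u-K[0][2])/K[0][0],(v-K[1][2])/K[1][1],1]));o=R@H[:3,3]+t
    q=o+r*(73-o[2])/r[2];P.append(q);print(ce[i],s[i],q.round(1))
m=(P[0]+P[1])/2;print(m,P[1]-P[0],np.linalg.norm(P[1]-P[0]), R.T@(m-t))
E
```

```text
[207.44851417 127.75328265] [ 186  107   44   43 1447] [517.1  31.4  73. ]
[300.23763736 127.77747253] [ 279  106   43   44 1456] [512.7  90.3  73. ]
[514.86413605  60.8387795   73.        ] [-4.42182259 58.92845288  0.        ] 59.09412047008107 [62.05957034  0.8188655  30.67171409]
```

>>> jog_arm(
  deltas="5 0 0 0 47.5; 10 0 -4 0 47.5; 20 0 -10 0 47.5; 32 0 -15 0 47.5; 44 0 -15 0 47.5; 55 0 -15 0 47.5; 63 0 -15 0 47.5; 63 0 -15 0 47.5; 63 0 -15 0 47.5; 63 0 -15 0 47.5",
)

```text
clock: 6.65
eef_pos: [516.3, 60.1, 118.4]
eef_rot: [3.142, -0.0, -3.067]
wrist_force: [0.0, 0.6, 0.2]
finger_gap: 47.3
```

```bash
python3 - <<'E'
from h import *
s=manip.read_state();print(s['eef_pos'],s['eef_rot'],s['finger_gap'],s['wrist_force'])
snap('wrist','w5');snap('side','s5');
im=cv2.imread('pics/s5.png')[140:290,150:350];cv2.imwrite('pics/s5c.png',cv2.resize(im,(800,600),interpolation=cv2.INTER_CUBIC))
E
```

```text
[516.33266763  60.13546348 118.36095799] [ 3.14158651e+00 -4.16882637e-05 -3.06740879e+00] 47.33287713611487 [0.01871001 0.59930692 0.24656163]
```

View pics/w5.png

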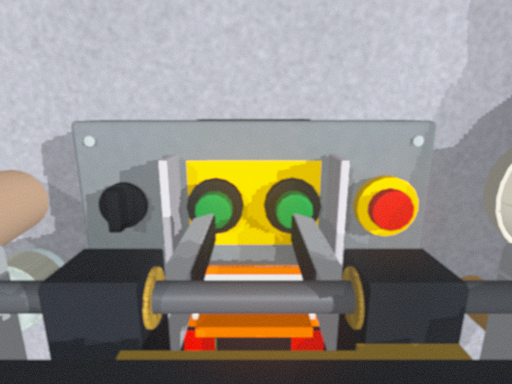

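View pics/s5c.png

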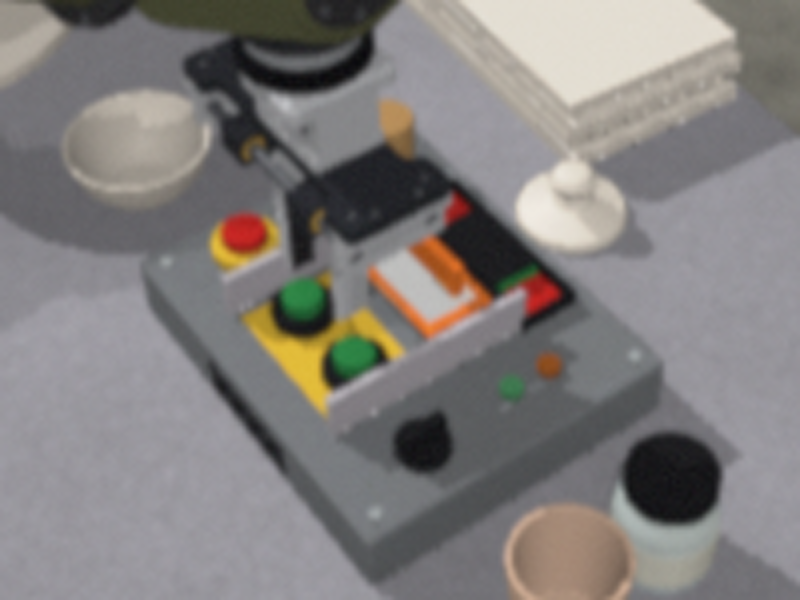

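>>> jog_arm(
  deltas="0 0 10 0 47.5; 0 0 20 0 47.5; 0 0 26 0 47.5; 0 0 30 0 47.5; 0 0 32 0 47.5; 0 0 34 0 47.5; 0 0 36 0 47.5; 0 0 38 0 47.5; 0 0 39.5 0 47.5; 0 0 40 0 47.5",
)

```text
clock: 8.0
eef_pos: [516.3, 60.1, 80.0]
eef_rot: [-3.141, 0.001, -3.067]
wrist_force: [-12.7, -1.3, 25.7]
finger_gap: 47.6
```

```bash
python3 - <<'E'
from h import *
s=manip.read_state();print(s['eef_pos'],s['eef_rot'],s['finger_gap'],s['wrist_force'],s['moment'])
snap('top','t6')
E
```

```text
[516.27711909  60.12337482  79.98222951] [-3.14149614e+00  6.09345543e-04 -3.06733306e+00] 47.59819236865043 [-12.72647822  -1.28896977  25.68073838] [-0.20562708  2.45717019 -0.06390685]
```

>>> jog_arm(
  deltas="0 0 0 0 47.5; 0 0 0 0 47.5; 0 0 0 0 47.5; 0 0 0 0 47.5; 0 0 0 0 47.5; 0 0 0 0 47.5; 0 0 0 0 47.5; 0 0 0 0 47.5; 0 0 0 0 47.5; 0 0 0 0 47.5",
)

```text
clock: 9.3
eef_pos: [516.2, 60.1, 80.0]
eef_rot: [-3.141, 0.001, -3.067]
wrist_force: [-10.8, -1.0, 22.2]
finger_gap: 47.4
```

```bash
python3 - <<'E'
from h import *
s=manip.read_state();print(s['eef_pos'],s['finger_gap'],s['wrist_force'],s['moment'])
snap('top','t7');snap('side','s7')
a=cv2.imread('pics/t7.png')[140:260,220:360];b=cv2.imread('pics/s7.png')[150:270,180:320]
cv2.imwrite('pics/c7.png',np.hstack([cv2.resize(a,(400,343),interpolation=2),cv2.resize(b,(400,343),interpolation=2)]))
E
```

```text
[516.23619037  60.11127169  80.02495089] 47.42147246345141 [-10.77732222  -1.02923155  22.19145343] [-0.201203    2.25460877  0.02152533]
```

View pics/c7.png

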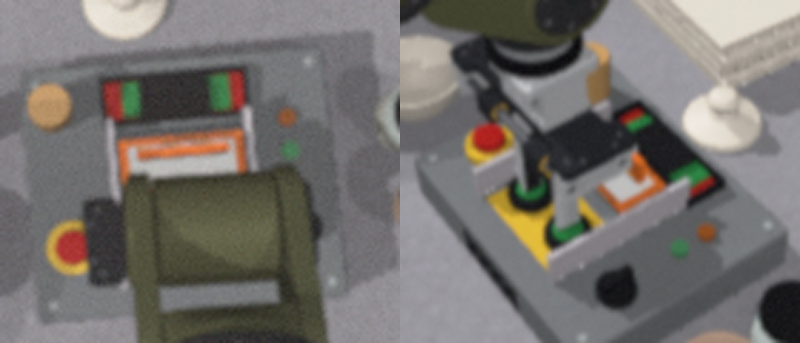

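Both shutters are advancing (green about half across each window), so I'll keep holding.

>>> jog_arm(
  deltas="0 0 0 0 47.5; 0 0 0 0 47.5; 0 0 0 0 47.5; 0 0 0 0 47.5; 0 0 0 0 47.5; 0 0 0 0 47.5; 0 0 0 0 47.5; 0 0 0 0 47.5; 0 0 0 0 47.5; 0 0 0 0 47.5",
)

```text
clock: 10.65
eef_pos: [516.2, 60.1, 80.0]
eef_rot: [-3.142, 0.001, -3.067]
wrist_force: [-11.0, -1.0, 22.4]
finger_gap: 47.6
```

>>> jog_arm(
  deltas="0 0 0 0 47.5; 0 0 0 0 47.5; 0 0 0 0 47.5; 0 0 0 0 47.5; 0 0 0 0 47.5; 0 0 0 0 47.5; 0 0 0 0 47.5; 0 0 0 0 47.5; 0 0 0 0 47.5; 0 0 0 0 47.5",
)

```text
clock: 11.9
eef_pos: [516.3, 60.1, 80.0]
eef_rot: [-3.141, 0.001, -3.067]
wrist_force: [-10.8, -1.3, 22.3]
finger_gap: 47.4
```

```bash
python3 - <<'E'
from h import *
s=manip.read_state();print(s['clock'],s['eef_pos'],s['finger_gap'],s['wrist_force'])
snap('top','t8');snap('side','s8')
a=cv2.imread('pics/t8.png')[140:260,220:360];b=cv2.imread('pics/s8.png')[150:270,180:320]
cv2.imwrite('pics/c8.png',np.hstack([cv2.resize(a,(400,343),interpolation=2),cv2.resize(b,(400,343),interpolation=2)]))
E
```

```text
11.9 [516.25859826  60.11976575  80.03591247] 47.35871213406321 [-10.77304521  -1.29337144  22.27339207]
```

View pics/c8.png

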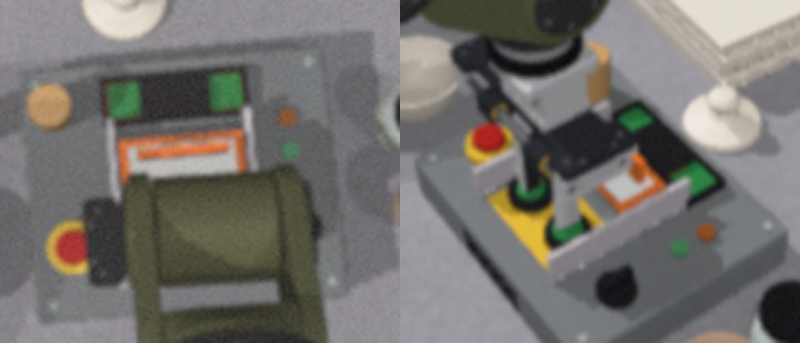

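Both windows show full green with no red left. I'll hold for one more call as margin, then lift straight up.

>>> jog_arm(
  deltas="0 0 0 0 47.5; 0 0 0 0 47.5; 0 0 0 0 47.5; 0 0 0 0 47.5; 0 0 0 0 47.5; 0 0 0 0 47.5; 0 0 0 0 47.5; 0 0 0 0 47.5; 0 0 0 0 47.5; 0 0 0 0 47.5",
)

```text
clock: 13.25
eef_pos: [516.2, 60.1, 80.0]
eef_rot: [-3.142, 0.001, -3.067]
wrist_force: [-10.8, -1.1, 22.2]
finger_gap: 47.4
```

>>> jog_arm(
  deltas="0 0 -4 0 47.5; 0 0 -10 0 47.5; 0 0 -20 0 47.5; 0 0 -40 0 47.5; 0 0 -65 0 47.5; 0 0 -90 0 47.5; 0 0 -115 0 47.5; 0 0 -135 0 47.5; 0 0 -140 0 47.5; 0 0 -140 0 47.5",
)

```text
clock: 14.5
eef_pos: [516.1, 60.1, 218.2]
eef_rot: [-3.142, -0.0, -3.067]
wrist_force: [0.0, -0.9, -0.4]
finger_gap: 47.7
```

>>> jog_arm(
  deltas="20 0 0 0 47.5; 50 0 0 0 47.5; 80 0 0 0 47.5; 110 0 0 0 47.5; 130 0 0 0 47.5; 140 0 0 0 47.5; 140 0 0 0 47.5; 140 0 0 0 47.5; 140 0 0 0 47.5; 140 0 0 0 47.5",
)

```text
clock: 15.75
eef_pos: [376.7, 49.8, 218.3]
eef_rot: [3.142, -0.0, -3.067]
wrist_force: [-0.2, -1.4, -0.2]
finger_gap: 47.2
```

```bash
python3 - <<'E'
from h import *
s=manip.read_state();print(s['clock'],s['eef_pos'],s['wrist_force'])
snap('top','t9');snap('side','s9')
a=cv2.imread('pics/t9.png')[120:270,150:400];b=cv2.imread('pics/s9.png')[130:310,150:350]
cv2.imwrite('pics/c9.png',np.hstack([cv2.resize(a,(450,300),interpolation=2),cv2.resize(b,(340,300),interpolation=2)]))
W=world('top',np.load('pics/t9.npz')['d']);W0=world('top',np.load('pics/top0.npz')['d'])
th=.074
im=np.load('pics/t9.npz')['p'];hsv=cv2.cvtColor(im,cv2.COLOR_RGB2HSV)
mk=cv2.inRange(hsv,(45,100,50),(85,255,255));mk[:140]=0;mk[265:]=0
k,l,st,ce=cv2.connectedComponentsWithStats(mk)
for i in range(1,k):
  if st[i,4]>20: print(st[i],ce[i].round(1),np.median(W[l==i],0).round(1))
E
```

```text
15.75 [376.68995435  49.75988543 218.29413684] [-0.15506443 -1.42140723 -0.19377894]
[294 166  11  12 102] [298.8 171.7] [648.   22.4  57.1]
[259 169  10  12  99] [263.5 175.1] [641.  113.3  57.2]
[293 217  10  10  85] [297.4 221.5] [518.5  31.7  73.3]
[269 219  11  11  89] [273.9 223.6] [514.3  90.1  73.1]
```

View pics/c9.png

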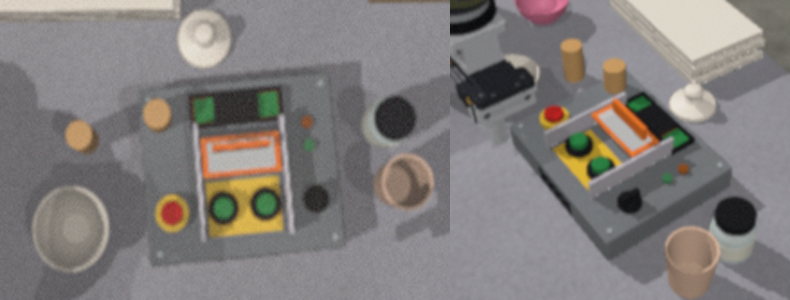

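The buttons are back up (tops at z ≈ 73 mm), both windows are green, the guard is open, and the arm is clear. All the bystanders look unmoved, so I'm handing the job in.

```bash
python3 -c "
from h import *
print(workorder.sign_off())"
```

```text
the job is handed in; nothing more can be done
None
```

The job is done and handed in at about 16 s of the 48 s allowed; the sign-off gives no verdict.

**What I did:**
- **Guard:** I pushed it back by its fin with both fingertips until it hit its end stop, where the push force rose to about 19 N.
- **Buttons:** I pressed both together, one fingertip on each with the fingers 47.5 mm apart. I held them down about 5 s and let go only after both windows were fully green.
- **Finish:** I lifted straight up and backed clear.

**Last checks:**
- **Buttons:** both tops measured 73.1–73.3 mm, against 73 mm when up.
- **Windows and guard:** both windows are green and the guard is open.
- **Red stop and other objects:** the red stop and the pots, posts and jar look unmoved, judged by eye only.
- **Contact:** the wrist force is near zero, so the robot is touching nothing.

**Disagreements:**
- The top and wrist cameras put the midpoint between the buttons about 2 mm apart. I aimed between the two, and both buttons still went fully down.
- There was a steady sideways force of about 11 N while pressing. I did not find the cause, and nothing visibly moved because of it.

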